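# Seat a porcelain tile in the painting jig and throw the toggle clamp

## Robot

A 7-joint arm with a two-finger parallel gripper is mounted at the origin on the work surface. World frame = base frame: x ahead of the robot, y to its left, z up, the work surface at z = 0. Lengths are in m, angles in rad, forces in N, time in s.
With the tool pointing down it reaches from about 0.425 to 0.875 m from the base axis. Payload 4.7 kg.
Tool frame: the origin (TCP) lies at the very end of the fingers, on their centre line; the grasp point (between the pads) lies 19 mm behind it; z points along the fingers, y is the line along which they close (so a half turn about z gives the same grasp; the last joint's range is limited). The gripper opens to 87 mm and grips with 3 to 60 N. Pads are 19 mm wide; open, the fingers measure 117 mm over their backs; the gripper's body (75 mm by 190 mm) begins 51 mm behind the grasp point.
Start: joints at [-1.097, 0.321, -0.07, 1.45, 0.023, 1.371, -0.057], TCP at [0.288, 0.582, 0.223] pointing down, gripper open.
Joint ranges: [-2.86, 2.86], [-0.3, 2.09], [-1.38, 1.24], [0.06, 2.45], [-1.56, 4.7], [0.09, 2.05], [-2.69, 2.69]. Speed limits (rad/s): [2.57, 2.57, 3.14, 3.14, 3.14, 3.14, 3.14].

## Interface

Orientations are given as a rotation vector (axis times angle).
In Python, from bench import ctrl, imaging, ticket gives the robot as it stands.
- The arm moves only by the tool jog_arm, never from a script. Its argument "rows" is text: rows parted by semicolons, each of 7 numbers parted by spaces: the shift along the tool's x, y, z in cm, then the turn, a rotation vector about the tool's x, y, z in rad, then the closure, from -1 (fully open) to 1 (shut), so that 0 is half open. A call has 1 to 5 rows; each row shifts and turns the commanded pose from where the row before left it, along the tool's axes as they then stand; what a row does not reach is not made up. A row lasts 1/8 s, in which the tool goes at most 62.5 mm and 10.7 degrees, less where a joint would pass 70% of its speed; a pose out of reach is approached as far as the arm can. A call with a gripper value outside its range is refused whole. The fingers move at their own pace and stop on an object; "force" is the grip in N (left out, the last holds). Time passes only in rows, so rows that do not move let the fingers close. It gives the time, the measured TCP pose, the force, the opening and the grip force at its end, in the units of the state.
- ctrl.get_state(): the state, without advancing time (a new reading comes with each control period).
- imaging.get_image(name): name is "side" or "top"; returns a dict with "img" (480x640x3 uint8, blue, green, red), "vertical_fov" (degrees; the focal length in pixels is half the picture's height over the tangent of half this angle, whatever the lens; pixels are square), "cx", "cy" (the principal point, pixels), "origin" and "orientation" of the camera in the world. Camera axes: x right, y down, z forward; pixel columns grow to the right and rows downward; lengths in m; the calibration is good to about 2 mm. A picture is of the moment at which its call begins. There is no depth.
- ticket.close_job(): hands the job in; it is judged then, once.
The state is a dict: "time": time; "joint_positions": joint angles; "qd": joint speeds; "joint_torque": joint torques, N m; "position": TCP position; "tool_rot": TCP orientation; "ft_force": force on the tool from outside, world axes, zero at the start; "torque": the same for the moment, N m; "grip_width": opening from 0.0 (shut) to 1.0 (fully open); "grip_force": force on a finger pad.
Only numpy, scipy, OpenCV 4.12 (cv2) and the standard library are available. Lean on these libraries where they do the work, as an engineer would, in place of code of your own. Each camera call takes 0.05 s, during which the arm holds its last target. There are 200 camera calls.

## Task

Set the porcelain tile up for painting: with the fingertips, slide the tile that lies on the jig's board, without lifting it, until it is fully home against both metal stops. Then push the toggle clamp's raised handle over and down, past its dead point, until it snaps into lock and the rubber foot holds the tile there. Leave everything else on the desk where it stands.

Things in the scene. Friction and masses are not known exactly. Their poses are not given: they have to be found in the camera images.
- jig: Painting jig: plywood board 220 x 370 x 20 mm (x, y, z) screwed to the desk. Origin: centre of its underside; top at z = 20. Its x points away from the robot, its y to the robot's left, turned by up to 20 degrees. The tile lies on its right part; a toggle clamp is bolted to its left part, working in the plane x = 35. The board is bare right of the side stop and in front of the far stop.
- tile: White glazed porcelain tile with a small blue sprig, 100 x 100 x 10 mm, about 0.2 kg, loose and flat on the board, 15 to 45 mm short of each stop, turned up to 15 degrees. Origin: centre of its underside; x, y along its edges (near the jig's x, y). Fully home: its centre at x = 35, y = -64 in the jig's frame, edges along the stops.
- stop_corner (a point): Point on the board's top where the faces of the two stops would meet, at x = 85, y = -14, z = 20 in the jig's frame; axes as the jig's. Both are aluminium bars 12 mm high: the far stop has its face at x = 85, over y = -126 to -14, looking to -x; the side stop has its face at y = -14, over x = -18 to 78, looking to -y, just in front of the clamp.
- handle_pivot (a point): Centre of the handle's pivot pin, fixed on the jig at x = 35, y = 64, z = 60 in its frame; the pin lies along the jig's x.
- handle_grip (a point): Middle of the upper (pushed) face of the handle's rubber grip, 95 mm from the pivot along the handle, 6.5 mm above its centre line; moves with the handle. The grip is a black bar 19 mm wide (along the jig's x), 13 mm thick, from 42 to 129 mm from the pivot. This point's y points along the handle away from the pivot, z out of the upper face.
- clamp_handle (a joint): Handle angle about its pivot, rad. 0: open, leaning 66.5 deg above level towards the jig's +y. Starts at 0, stays where left, needs 2 N. Grows as it is pushed to +y and down, lowering the arm. Foot meets the home tile at 0.8; then up to 8 N at the grip; dead point 1.08; past it snaps by itself to its stop at 1.16 (level, upper face 67 mm above the desk). Short of it, it springs back to 0.8.
- clamp_foot: Black rubber foot, 16 mm across, on a spindle at the end of the clamp arm. Origin: centre of its lower face. Open, the arm stands 59 degrees above level in the clamp's plane, its top 110 mm above the desk, 80 mm or more to the -y side of the grip; locked, the foot presses on the tile at x = 35, y = -44 in the jig's frame with about 35 N.
- paint_jar: Bystander: small blue jar with white lid, 42 mm across, 44 mm high, standing on the board at its near left part, beside the clamp handle. Origin: centre of its underside.
- oil_bottle: Bystander: small amber bottle with black cap, 36 mm across, 78 mm high, on the desk just beyond the board's far edge. Origin: centre of its underside.
- brush_mug: Bystander: white mug, 82 mm across, 95 mm high, with brushes standing in it up to 210 mm. Origin: centre of its underside.
- teapot: Bystander: white teapot with blue sprigs, 150 mm high, about 200 mm from spout to handle. Origin: centre of its underside.
- tall_jar: Bystander: clear jar with yellow lid, 64 mm across, 85 mm high. Origin: centre of its underside.
- tile_stack: Bystander: stack of three finished tiles, 100 x 100 x 30 mm. Origin: centre of its underside.
- brush: Bystander: slim paint brush lying on the desk, 185 mm long, 7 mm thick.
- sugar_bowl: Bystander: white lidded sugar bowl with a blue band, 82 mm across, 83 mm high. Origin: centre of its underside.
There are look-alikes about, which are no part of the job. Leave any brown or red look-alike of the tile alone.

How it is judged:
On the way, in this order (a step that is already met when the one before it is completed fails the run):
1. the tile is home against both stops with the clamp still open (x of tile in the frame of jig above 0.0315 m and y of tile in the frame of jig above -0.0675 m and angle between the x axis of tile and the x axis of jig, either way round below 0.04 rad and value of joint clamp_handle below 0.8 rad), for 0.2 s.
2. the handle is past its dead point and locked, the foot bearing on the tile (value of joint clamp_handle above 1.125 rad and contact force between clamp_foot and tile above 15 N), for 0.2 s.
At the end, for the whole second after the job is handed in: The tile lies within 3.5 mm of both stops and within 0.04 rad of square to them, the handle is locked past its dead point (joint above 1.125 rad) and the foot presses on the tile with more than 15 N (all of step 2 and x of tile in the frame of jig between 0.0315 and 0.0385 m and y of tile in the frame of jig between -0.0675 and -0.0605 m and angle between the x axis of tile and the x axis of jig, either way round below 0.04 rad and linear speed of tile below 0.01 m/s); the robot touches nothing.
It fails at once if the tile is lifted (more than 8 mm) or tipped (more than 0.12 rad) instead of slid (z of tile in the frame of jig above 0.028 m or angle between tile's own z axis and vertical above 0.12 rad).
It fails at once if a thing that is not part of the job is shifted by more than 20 mm (distance of any of paint_jar, oil_bottle, brush_mug, teapot, tall_jar, tile_stack, brush, sugar_bowl from where it was at the start of the episode above 0.02 m).
It also fails if it takes over 51 s, if anything falls off the work surface, if the arm or the gripper's body presses on something with over 40 N, if the wrist force passes 120 N, or if a joint passes its speed limit or range.

## Working session

There is one attempt and no reset: what is moved stays moved. The work goes in short steps, Python scripts to look and compute and a tool call to move; the robot and the scene stay as the last step left them, time stands still between calls to the robot, and variables do not carry over. Pictures are saved under pics/ and viewed, at most 10 in all, crops included, and the job is handed in when it is done.

Besides the shell and the picture viewer there is one more tool, called after "Emit:" as name(argument=value, ...) on one line, values as JSON. jog_arm: Moves the arm, as the interface text tells. Its arguments: {"type":"object","properties":{"rows":{"type":"string"},"force":{"type":"number"}},"required":["rows"]}

```bash
mkdir -p pics
python3 - <<'E'
from bench import ctrl, imaging, ticket
import cv2,numpy as np
for n in("side","top"):
    d=imaging.get_image(n); cv2.imwrite(f"pics/{n}0.png",d["img"]); print(n,{k:v for k,v in d.items() if k!="img"})
print(ctrl.get_state())
E
```

```text
side {'vertical_fov': 47.86233442600242, 'cx': 314.9311628517243, 'cy': 247.03258292193618, 'origin': array([ 0.23313157, -0.84325835,  0.9020372 ]), 'orientation': array([-2.29465108,  0.26925402, -0.13894736])}
top {'vertical_fov': 55.19870033239245, 'cx': 327.14869372947487, 'cy': 239.5890739789334, 'origin': array([ 0.35296505, -0.00829906,  1.18147652]), 'orientation': array([-2.15558837,  2.18299615, -0.08670685])}
{'time': 0.1, 'joint_positions': array([-1.09691137,  0.32175254, -0.07010332,  1.45152419,  0.022594  ,
        1.37080229, -0.05690661]), 'qd': array([-0.00014352, -0.00084233, -0.00061371, -0.00231719, -0.00020285,
        0.00025689,  0.00017373]), 'joint_torque': array([-2.23888342e-04, -4.92575061e+01, -4.05902881e-01, -3.13394344e+01,
       -6.41957740e-02,  3.96425498e-02,  7.93293657e-05]), 'position': array([0.28825705, 0.58204701, 0.22158311]), 'tool_rot': array([-7.15756374e-01, -3.05865182e+00,  2.62443592e-03]), 'ft_force': array([-0.29403848,  0.28835871, -0.23814651]), 'torque': array([-0.03697266,  0.03352782, -0.01864357]), 'grip_force': 0.0, 'grip_width': 0.9970584727613362}
```

View pics/top0.png

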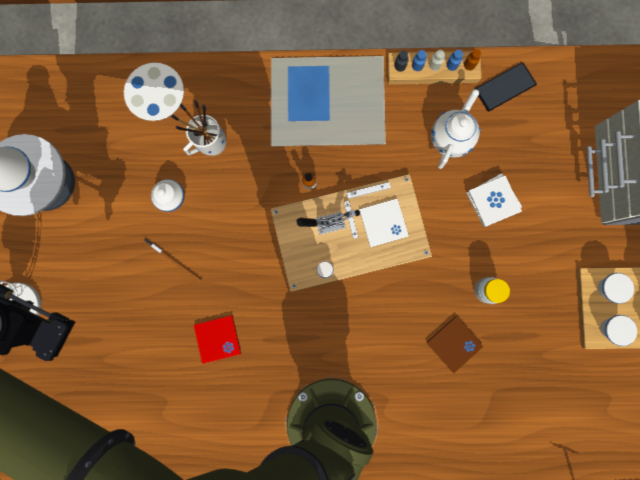

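View pics/side0.png

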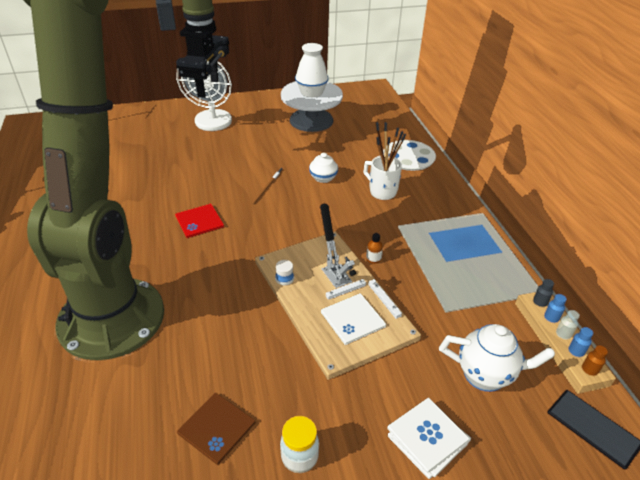

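```bash
cat > h.py <<'E'
from bench import ctrl, imaging, ticket
import cv2,numpy as np
from scipy.spatial.transform import Rotation as R
def cam(n):
    d=imaging.get_image(n); return d
def K(d):
    f=240/np.tan(np.radians(d["vertical_fov"]/2)); return np.array([[f,0,d["cx"]],[0,f,d["cy"]],[0,0,1]])
def ray(d,px,z):
    px=np.atleast_2d(px).astype(float)
    v=np.c_[px,np.ones(len(px))]@np.linalg.inv(K(d)).T@R.from_rotvec(d["orientation"]).as_matrix().T
    o=d["origin"]; return o+v*((z-o[2])/v[:,2])[:,None]
def proj(d,P):
    Pc=(np.atleast_2d(P)-d["origin"])@R.from_rotvec(d["orientation"]).as_matrix()
    p=Pc@K(d).T; return p[:,:2]/p[:,2:]
def yawmat(a): return np.array([[np.cos(a),-np.sin(a)],[np.sin(a),np.cos(a)]])
def tile(d,seed):
    """white tile blob near seed -> rectangle corners px"""
    hsv=cv2.cvtColor(d["img"],cv2.COLOR_BGR2HSV)
    m=((hsv[...,2]>170)&(hsv[...,1]<45)).astype(np.uint8)
    m=cv2.morphologyEx(m,cv2.MORPH_OPEN,np.ones((5,5)))
    c,_=cv2.findContours(m,cv2.RETR_EXTERNAL,cv2.CHAIN_APPROX_NONE)
    c=[x for x in c if cv2.contourArea(x)>300]
    c=min(c,key=lambda x:np.linalg.norm(x[:,0].mean(0)-seed))
    return c
E
python3 - <<'E'
from h import *
d=cam("top"); im=d["img"]
c=tile(d,(385,222)); w=ray(d,c[:,0],0.03)[:,:2]
r=cv2.minAreaRect((w*1000).astype(np.float32)); print("tile",r, cv2.boundingRect(c))
b=ray(d,[(272,212),(409,176),(431,256),(292,290)],0.02); print(b)
cv2.imwrite("pics/crop1.png",cv2.resize(im[165:300,260:445],None,fx=4.3,fy=4.3,interpolation=cv2.INTER_CUBIC))
d=cam("side")
cv2.imwrite("pics/side1.png",cv2.resize(d["img"][190:380,250:430],None,fx=3.1,fy=3.1,interpolation=cv2.INTER_CUBIC))
E
```

```text
tile ((500.30889892578125, -138.55064392089844), (99.93075561523438, 100.51439666748047), 15.292779922485352) (360, 200, 48, 46)
[[ 0.53198903  0.14442961  0.02      ]
 [ 0.62043457 -0.20795236  0.02      ]
 [ 0.41418386 -0.25758312  0.02      ]
 [ 0.33298445  0.09423159  0.02      ]]
```

View pics/crop1.png

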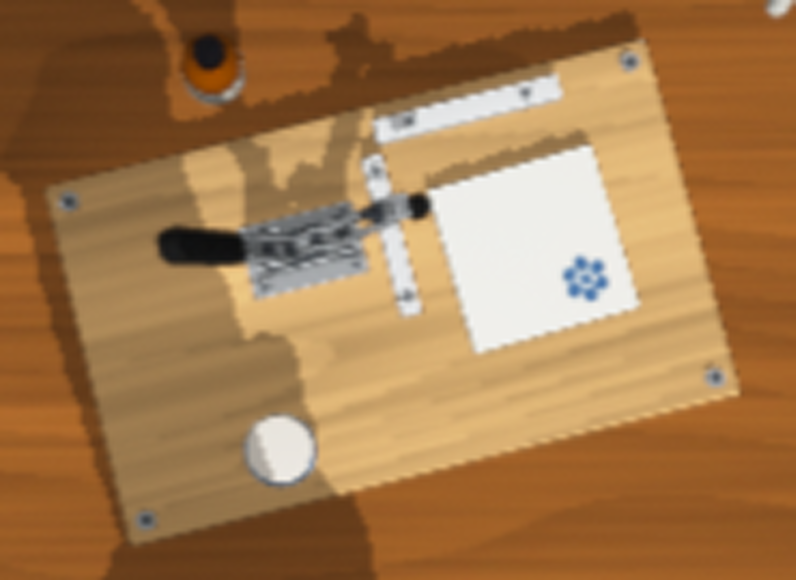

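Tile candidates in the top view are (385,222) white on the board, (494,199) the white stack, (217,338) red and (455,343) brown. Only the one at (385,222) is white, single and on the jig's board. The crop confirms this: tile corners at crop pixels (432,190), (592,147), (638,305) and (478,352), both stops up and to its left, and the clamp open.

```bash
cat >> h.py <<'E'
def board(d):
    cp=np.array([(48,187),(643,40),(738,393),(133,545)],float); px=np.array([260,165])+(cp+.5)/4.3-.5
    w=ray(d,px,0.02)[:,:2]
    J=np.array([(110,185),(110,-185),(-110,-185),(-110,185)])/1000
    A=J;B=w-w.mean(0); a=np.arctan2((A[:,0]*B[:,1]-A[:,1]*B[:,0]).sum(),(A*B).sum())
    return w.mean(0),a,w
E
python3 - <<'E'
from h import *
d=cam("top"); c0,a,w=board(d); M=yawmat(a)
print("jig",c0,np.degrees(a)); print((w-c0)@M)
tj=lambda p:np.round(((p-c0)@M)*1000,1)
f=lambda cp,z: ray(d,np.array([260,165])+(np.array(cp)+.5)/4.3-.5,z)[:,:2]
print("far stop face (85,-14..-126)",tj(f([(380,143),(563,98)],.032)))
print("side stop face(78..-18,-14)",tj(f([(383,155),(422,310)],.032)))
print("tile",tj(np.array([[.5003,-.1386]])), "corners",tj(f([(432,190),(592,147),(638,305),(478,352)],.03)))
print("jar top z64",tj(f([(281,450)],.064)),"bottle top z78",tj(f([(209,48)],.078)))
print("grip tip", tj(f([(170,246)],.06+.129*np.sin(np.radians(66.5)))))
for z in (.06,): print("pivot w",c0+M@np.array([.035,.064]))
E
```

```text
jig [ 0.47793472 -0.05530781] 13.265269364636879
[[ 0.10900459  0.18271957]
 [ 0.10883309 -0.18304252]
 [-0.10864106 -0.18283914]
 [-0.10919662  0.18316209]]
far stop face (85,-14..-126) [[  84.6  -14.5]
 [  84.4 -125.8]]
side stop face(78..-18,-14) [[ 77.2 -14.5]
 [-17.2 -14.1]]
tile [[  2.7 -86.2]] corners [[  50.3  -37.5]
 [  52.2 -135.2]
 [ -44.8 -137.5]
 [ -48.9  -39.9]]
jar top z64 [[-77.6  85.3]] bottle top z78 [[153.5  69.9]]
grip tip [[ 34.1 114.3]]
pivot w [0.49731543 0.01501564]
```

View pics/side1.png

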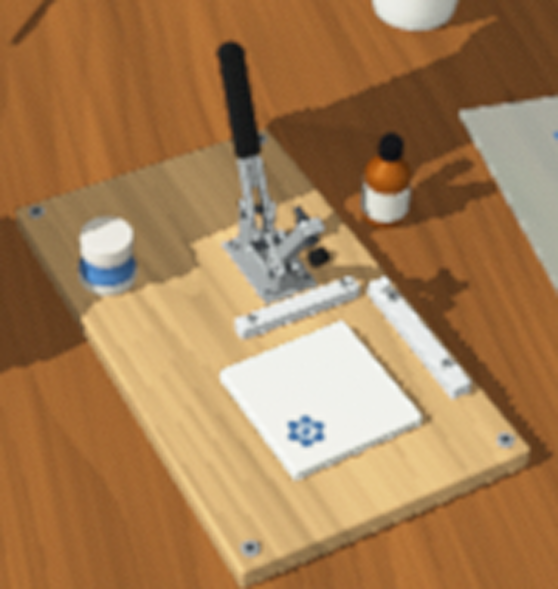

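```bash
cat >> h.py <<'E'
C0=np.array([.47793,-.05531]); A0=np.radians(13.265); MJ=yawmat(A0)
def to(jx,jy,z,psi):
    """from the state: turn (tool axes) to psi (deg, tool y relative to jig x), then the shift in cm in turned tool axes"""
    s=ctrl.get_state(); p=np.r_[C0+MJ@[jx/1000,jy/1000],z/1000]
    a=A0+np.radians(psi); T=np.c_[[-np.sin(a),np.cos(a),0],[np.cos(a),np.sin(a),0],[0,0,-1]]
    cur=R.from_rotvec(s["tool_rot"]); print("t",s["time"],"jig mm",np.round((s["position"][:2]-C0)@MJ*1000,1),np.round(s["position"][2]*1000,1),"r",np.hypot(*p[:2]))
    print("turn",np.round((cur.inv()*R.from_matrix(T)).as_rotvec(),4),"shift cm",np.round(T.T@(p-s["position"])*100,2),"F",np.round(s["ft_force"],2))
E
python3 - <<'E'
from h import *
to(40,220,240,0); to(3,-160,100,0)
E
```

```text
t 0.25 jig mm [-38.2 664.1] 222.1 r 0.4957178884097784
turn [-7.000e-04  4.000e-04  8.794e-01] shift cm [-44.41   7.82  -1.79] F [-0.71  0.65 -0.2 ]
t 0.25 jig mm [-38.2 664.1] 222.1 r 0.5586765664321802
turn [-7.000e-04  4.000e-04  8.794e-01] shift cm [-82.41   4.12  12.21] F [-0.71  0.65 -0.2 ]
```

Emit:
jog_arm(rows="0 0 0 0 0 0.176 0;0 0 0 0 0 0.176 0;0 0 0 0 0 0.176 0;0 0 0 0 0 0.176 0;0 0 0 0 0 0.174 0")

```text
time: 0.88
position: [0.2884, 0.5824, 0.2224]
tool_rot: [1.955, 2.459, -0.0]
ft_force: [0.2, -0.6, 0.5]
grip_width: 0.542
grip_force: 0.0
```

Emit:
jog_arm(rows="-5.5 1 -0.4 0 0 0 0;-5.5 1 -0.4 0 0 0 0;-5.5 1 -0.4 0 0 0 0;-5.5 1 -0.4 0 0 0 0;-5.5 1 0 0 0 0 0")

```text
time: 1.5
position: [0.4014, 0.3248, 0.2391]
tool_rot: [1.948, 2.465, 0.002]
ft_force: [1.9, -0.9, -0.2]
grip_width: 0.504
grip_force: 0.0
```

Emit:
jog_arm(rows="-5.5 1 0 0 0 0 0;-5.5 1 0 0 0 0 0;-5.5 0.8 0 0 0 0 0;-5.5 -0.5 0 0 0 0 0;-5.5 -0.5 0 0 0 0 0")

```text
time: 2.12
position: [0.4818, 0.0612, 0.2387]
tool_rot: [1.948, 2.464, 0.001]
ft_force: [1.0, -0.0, 0.0]
grip_width: 0.502
grip_force: 0.0
```

Emit:
jog_arm(rows="-5.5 -0.5 0 0 0 0 0;-5.5 -0.5 0 0 0 0 0;-5.5 -0.5 0 0 0 0 0;-5.5 -0.5 0 0 0 0 0;0 0 0 0 0 0 0")

```text
time: 2.75
position: [0.5121, -0.1613, 0.2389]
tool_rot: [1.958, 2.454, -0.003]
ft_force: [-0.2, 0.3, 0.3]
grip_width: 0.5
grip_force: 0.0
```

Run:
```python
from h import *
to(3,-160,24,0)
d=cam("top"); cv2.imwrite("pics/top2.png",d["img"][100:340,230:550].repeat(2,0).repeat(2,1))
```

```text
t 2.75 jig mm [   8.9 -111. ] 238.9 r 0.5586765664321802
turn [-0.0003  0.0026 -0.0076] shift cm [-4.9  -0.59 21.49] F [-0.21  0.25  0.3 ]
```

View pics/top2.png

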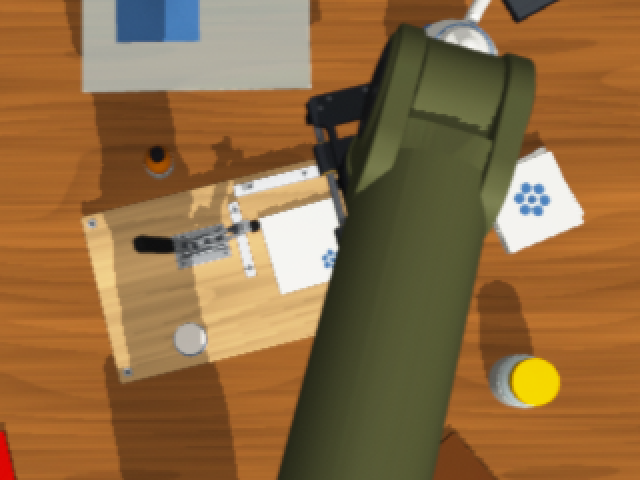

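Emit:
jog_arm(rows="-4.9 -0.6 0 0 0 -0.007 0;0 0 6 0 0 0 0;0 0 6 0 0 0 0;0 0 5 0 0 0 0;0 0 3 0 0 0 0")

```text
time: 3.42
position: [0.5172, -0.2019, 0.0356]
tool_rot: [-1.934, -2.471, 0.001]
ft_force: [-1.0, 0.1, -0.1]
grip_width: 0.497
grip_force: 0.0
```

Emit:
jog_arm(rows="0 0 1 0 0 0 0;0 0 0 0 0 0 0")

```text
time: 3.68
position: [0.5188, -0.2037, 0.0287]
tool_rot: [-1.938, -2.472, -0.0]
ft_force: [0.8, 0.3, 0.3]
grip_width: 0.499
grip_force: 0.0
```

Run:
```python
from h import *
to(3,-146,24,0)
```

```text
t 3.675 jig mm [   5.7 -153.8] 28.7 r 0.5506882666529391
turn [-0.0001 -0.0005  0.0098] shift cm [ 0.78 -0.27  0.47] F [0.78 0.27 0.28]
```

Emit:
jog_arm(rows="0 -0.3 0.4 0 0 0.009 0;0.5 0 0 0 0 0 0;0.4 0 0 0 0 0 0;0.4 0 0 0 0 0 0;0 0 0 0 0 0 0")

```text
time: 4.3
position: [0.513, -0.193, 0.0251]
tool_rot: [1.95, 2.462, 0.001]
ft_force: [0.0, -2.7, 1.9]
grip_width: 0.499
grip_force: 1.1
```

Run:
```python
from h import *
to(3,-126,24,0)
```

```text
t 4.3 jig mm [   2.5 -142. ] 25.1 r 0.539701449307487
turn [ 0.001   0.0007 -0.0004] shift cm [1.6  0.05 0.11] F [ 0.03 -2.73  1.93]
```

Emit:
jog_arm(rows="0.4 0 0 0 0 0 0;0.4 0 0 0 0 0 0;0.4 0 0 0 0 0 0;0.4 0 0 0 0 0 0;0 0 0 0 0 0 0")

```text
time: 4.92
position: [0.5092, -0.1767, 0.0247]
tool_rot: [1.95, 2.463, 0.001]
ft_force: [1.1, -3.6, 3.6]
grip_width: 0.502
grip_force: 1.9
```

Emit:
jog_arm(rows="0.2 0 0 0 0 0 0;0 0 0 0 0 0 0")

```text
time: 5.18
position: [0.5088, -0.1757, 0.0247]
tool_rot: [1.95, 2.461, -0.0]
ft_force: [1.9, -5.0, 3.2]
grip_width: 0.5
grip_force: 2.7
```

Run:
```python
from h import *
to(3,-123.5,24,0)
```

```text
t 5.175 jig mm [   2.5 -124.3] 24.7 r 0.5383645747112499
turn [ 0.0008  0.0011 -0.0007] shift cm [0.08 0.05 0.07] F [ 1.9  -4.98  3.21]
```

Emit:
jog_arm(rows="0.2 0 0 0 0 0 0;0.2 0 0 0 0 0 0;0 0 0 0 0 0 0")

```text
time: 5.55
position: [0.5088, -0.1755, 0.0251]
tool_rot: [1.948, 2.456, -0.004]
ft_force: [5.0, -12.0, -0.2]
grip_width: 0.501
grip_force: 6.3
```

Emit:
jog_arm(rows="0.2 0 0 0 0 0 0;0.2 0 0 0 0 0 0;0 0 0 0 0 0 0")

```text
time: 5.92
position: [0.5087, -0.1753, 0.0258]
tool_rot: [1.947, 2.45, -0.007]
ft_force: [4.7, -18.9, 0.2]
grip_width: 0.497
grip_force: 9.6
```

Run:
```python
from h import *
to(3,-150,24,0)
```

```text
t 5.925 jig mm [   2.5 -123.8] 25.8 r 0.5529462447274074
turn [ 0.0041  0.0127 -0.0036] shift cm [-2.62  0.05  0.18] F [  4.75 -18.88   0.23]
```

Emit:
jog_arm(rows="-1.5 0 0 0 0 0 0;-1.5 0 -2 0 0 0 0;0 -2 -4 0 0 0 0;0 -4 -4 0 0 0 0;0 -4 0 0 0 0.17 0")

```text
time: 6.55
position: [0.4161, -0.2187, 0.1262]
tool_rot: [-2.156, -2.285, -0.004]
ft_force: [-1.0, -0.5, 0.5]
grip_width: 0.497
grip_force: 0.0
```

Emit:
jog_arm(rows="0 0 0 0 0 0.18 0;0 0 0 0 0 0.18 0;0 0 0 0 0 0.18 0;0 0 0 0 0 0.18 0;0 0 0 0 0 0.18 0")

```text
time: 7.18
position: [0.4149, -0.2171, 0.1235]
tool_rot: [-2.932, -1.116, 0.004]
ft_force: [-0.3, 0.2, 0.7]
grip_width: 0.501
grip_force: 0.0
```

Emit:
jog_arm(rows="0 0 0 0 0 0.18 0;0 0 0 0 0 0.18 0;0 0 0 0 0 0.16 0;0 0 0 0 0 0.16 0;0 0 0 0 0 0 0")

```text
time: 7.8
position: [0.4152, -0.2177, 0.1237]
tool_rot: [-3.138, -0.086, 0.004]
ft_force: [-0.6, -0.2, -0.6]
grip_width: 0.5
grip_force: 0.0
```

Run:
```python
from h import *
to(-74,-66,24,-90)
```

```text
t 7.8 jig mm [ -98.3 -143.6] 123.7 r 0.44263062954771376
turn [-0.0028  0.0025 -0.1765] shift cm [ 2.43 -7.76  9.97] F [-0.58 -0.15 -0.59]
```

Emit:
jog_arm(rows="0 0 0 0 0 -0.176 0;1.2 -3.9 0 0 0 0 0;1.2 -3.9 2 0 0 0 0;0 0 5 0 0 0 0;0 0 0 0 0 0 0")

```text
time: 8.43
position: [0.4179, -0.1366, 0.0516]
tool_rot: [-3.119, -0.362, 0.015]
ft_force: [0.1, -0.4, -0.4]
grip_width: 0.504
grip_force: 0.0
```

Run:
```python
from h import *
to(-72,-66,24,-90)
```

```text
t 8.425 jig mm [-77.1 -65.4] 51.6 r 0.4443420117013661
turn [-0.0028  0.0091 -0.0002] shift cm [0.51 0.06 2.76] F [ 0.06 -0.35 -0.39]
```

Emit:
jog_arm(rows="0.3 0 2 0 0 0 0;0 0 0.7 0 0 0 0;0 0 0 0 0 0 0")

```text
time: 8.8
position: [0.4249, -0.1377, 0.0282]
tool_rot: [-3.121, -0.357, 0.0]
ft_force: [-0.7, 0.4, 0.3]
grip_width: 0.501
grip_force: 0.0
```

Run:
```python
from h import *
to(-58,-66,24,-90)
```

```text
t 8.8 jig mm [-70.5 -68. ] 28.2 r 0.45638740934199556
turn [-0.0002  0.0001 -0.0037] shift cm [ 1.25 -0.2   0.42] F [-0.68  0.4   0.3 ]
```

Emit:
jog_arm(rows="0.4 0 0.4 0 0 0 0;0.4 0 0 0 0 0 0;0.4 0 0 0 0 0 0;0.4 0 0 0 0 0 0;0.4 0 0 0 0 0 0")

```text
time: 9.43
position: [0.4424, -0.1333, 0.0233]
tool_rot: [-3.121, -0.357, 0.007]
ft_force: [-5.5, -1.7, 6.4]
grip_width: 0.503
grip_force: 3.4
```

Emit:
jog_arm(rows="0.4 0 0 0 0 0 0;0.4 0 0 0 0 0 0;0.4 0 0 0 0 0 0;0.4 0 0 0 0 0 0;0.4 0 0 0 0 0 0")

```text
time: 10.05
position: [0.4618, -0.1289, 0.0233]
tool_rot: [-3.121, -0.356, 0.007]
ft_force: [-5.7, -0.8, 6.5]
grip_width: 0.5
grip_force: 3.1
```

Run:
```python
from h import *
to(-25,-66,24,-90)
```

```text
t 10.05 jig mm [-32.6 -68. ] 23.3 r 0.4851954537756818
turn [-0.0012  0.0044 -0.0042] shift cm [ 0.76 -0.2  -0.07] F [-5.7  -0.79  6.52]
```

Emit:
jog_arm(rows="0.3 0 -0.1 0 0 0 0;0.3 0 0 0 0 0 0;0.3 0 0 0 0 0 0;0 0 0 0 0 0 0")

```text
time: 10.55
position: [0.4681, -0.1274, 0.024]
tool_rot: [-3.12, -0.356, 0.015]
ft_force: [-12.4, -2.2, 10.6]
grip_width: 0.5
grip_force: 6.6
```

Emit:
jog_arm(rows="0.2 0 0 0 0 0 0;0.2 0 0 0 0 0 0;0 0 0 0 0 0 0")

```text
time: 10.92
position: [0.4682, -0.1274, 0.0236]
tool_rot: [-3.119, -0.354, 0.026]
ft_force: [-21.8, -4.3, 20.3]
grip_width: 0.5
grip_force: 11.1
```

Run:
```python
from h import *
to(-25,-66,24,-90)
```

```text
t 10.925 jig mm [-26.  -67.9] 23.6 r 0.4851954537756818
turn [-0.0047  0.0162 -0.0054] shift cm [ 0.1  -0.19 -0.04] F [-21.83  -4.3   20.32]
```

Emit:
jog_arm(rows="-0.5 0 0 0 0 0 0;-2 0 0 0 0 0 1;-3 0 -3 0 0 0 1;-4 0 -6 0 0 0 1;0 0 -6 0 0 0 1")

```text
time: 11.55
position: [0.387, -0.1459, 0.1674]
tool_rot: [-3.119, -0.354, -0.0]
ft_force: [1.3, 0.1, 0.2]
grip_width: 0.131
grip_force: 0.0
```

Run:
```python
from h import *
to(35,60,160,-90)
d=cam("side")
cv2.imwrite("pics/side2.png",cv2.resize(d["img"][190:380,250:430],None,fx=3.1,fy=3.1,interpolation=cv2.INTER_CUBIC))
M3=lambda jx,jy,z: np.r_[C0+MJ@[jx/1000,jy/1000],z/1000]
print(proj(d,[M3(85,-14,30),M3(85,-114,30),M3(-15,-114,30),M3(-15,-14,30)])-[250,190])
```

```text
t 11.55 jig mm [-109.3  -67.3] 167.4 r 0.49835294036842337
turn [-0.0024 -0.0004 -0.0055] shift cm [ 14.43 -12.73   0.74] F [1.34 0.07 0.25]
[[118.39316288  91.54404419]
 [142.78315079 121.83494101]
 [102.03085803 138.15102675]
 [ 79.19112318 106.06948485]]
```

View pics/side2.png

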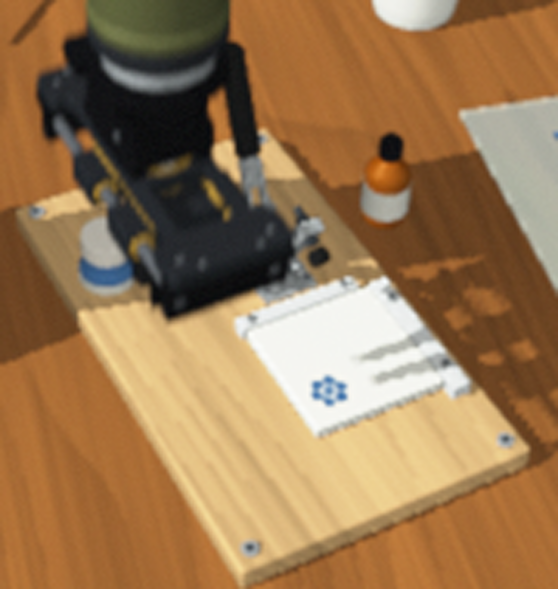

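Emit:
jog_arm(rows="0 0 -6 0 0 0 1;4 -3 -3 0 0 0 1;4 -4 0 0 0 0 1;4 -4 0 0 0 -0.005 1;2.4 -1.9 0 0 0 0 1")

```text
time: 12.22
position: [0.5018, 0.0166, 0.2566]
tool_rot: [-3.119, -0.372, -0.002]
ft_force: [-0.5, -0.9, -0.1]
grip_width: 0.006
grip_force: 0.0
```

Emit:
jog_arm(rows="0 0 4 0 0 0 1;0 0 4 0 0 0 1;0 0 0 0 0 0 1")

```text
time: 12.6
position: [0.4984, 0.0129, 0.1742]
tool_rot: [3.12, 0.365, -0.008]
ft_force: [-0.4, 0.6, 1.1]
grip_width: 0.009
grip_force: 0.0
```

Run:
```python
from h import *
to(35,66,140,-90)
d=cam("top"); cv2.imwrite("pics/top3.png",cv2.resize(d["img"][120:310,250:440],None,fx=3,fy=3,interpolation=cv2.INTER_CUBIC))
```

```text
t 12.6 jig mm [35.5 61.7] 174.2 r 0.49714150840627697
turn [-0.0001  0.0051  0.0017] shift cm [-0.05 -0.43  3.42] F [-0.36  0.59  1.1 ]
```

View pics/top3.png

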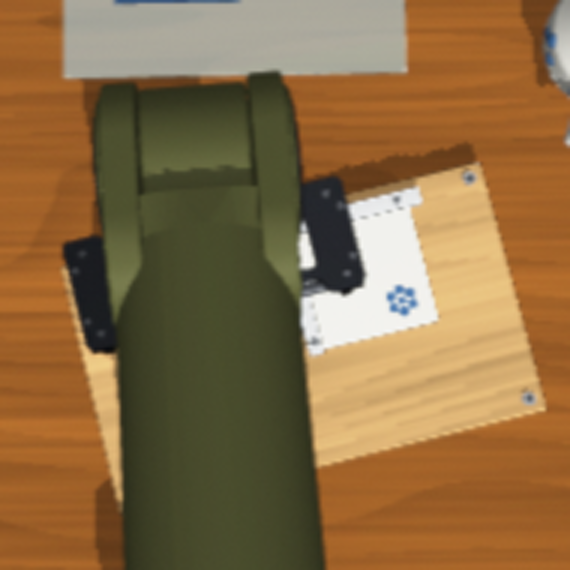

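Emit:
jog_arm(rows="0 0 2.9 0 0 0 1;0 -0.9 0 0 0 0 1;0 -0.8 0 0 0 0 1;0 -1.2 0.5 0 0 0 1;0 -1.1 0.7 0 0 0 1")

```text
time: 13.28
position: [0.4917, 0.0528, 0.1365]
tool_rot: [-3.12, -0.366, -0.004]
ft_force: [-0.3, -0.2, 1.3]
grip_width: 0.001
grip_force: 0.6
```

Run:
```python
from h import *
to(35,119,117,-90)
```

```text
t 13.275 jig mm [ 38.2 102. ] 136.5 r 0.48951395370534057
turn [-0.0003 -0.0028  0.002 ] shift cm [-0.32 -1.7   1.95] F [-0.34 -0.17  1.3 ]
```

Emit:
jog_arm(rows="-0.3 -0.9 0.8 0 0 0 1;0 -0.8 1 0 0 0 1;0 -0.6 1 0 0 0 1;0 -0.6 1 0 0 0 1;0 0 0 0 0 0 1")

```text
time: 13.9
position: [0.4805, 0.0791, 0.0964]
tool_rot: [3.12, 0.366, -0.003]
ft_force: [0.7, -0.3, -0.1]
grip_width: 0.001
grip_force: 0.0
```

Run:
```python
from h import *
to(35,138,74,-90)
```

```text
t 13.9 jig mm [ 33.3 130.2] 96.4 r 0.48815365804206423
turn [0.0004 0.0021 0.0018] shift cm [ 0.17 -0.78  2.24] F [ 0.68 -0.33 -0.13]
```

Run:
```python
from h import *
d=cam("side")
cv2.imwrite("pics/side3.png",cv2.resize(d["img"][130:340,220:430],None,fx=2.8,fy=2.8,interpolation=cv2.INTER_CUBIC))
```

```text
(no output)
```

View pics/side3.png

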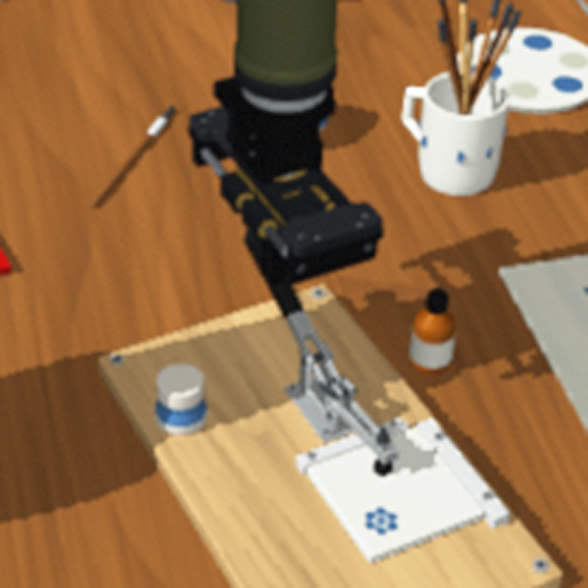

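The handle has come down with the fingers, and the foot at crop (383,467) is just above the tile. The tile sits in the stop corner, so I'm continuing down through the dead point.

Emit:
jog_arm(rows="0.1 -0.4 0.7 0 0 0 1;0 -0.2 0.7 0 0 0 1;0 -0.1 0.6 0 0 0 1;0 -0.1 0.6 0 0 0 1;0 0 0.4 0 0 0 1")

```text
time: 14.58
position: [0.4805, 0.0872, 0.0671]
tool_rot: [-3.12, -0.365, -0.0]
ft_force: [0.4, -0.8, -0.3]
grip_width: 0.008
grip_force: 0.0
```

Emit:
jog_arm(rows="0 0 0.2 0 0 0 1;0 0 0 0 0 0 1;0 0 0 0 0 0 1")

```text
time: 14.95
position: [0.4805, 0.0872, 0.0668]
tool_rot: [-3.12, -0.364, 0.0]
ft_force: [-4.8, -0.3, 11.7]
grip_width: 0.011
grip_force: 5.9
```

Run:
```python
from h import *
to(35,138,66.5,-90)
```

```text
t 14.95 jig mm [ 35.2 138.1] 66.8 r 0.48815365804206423
turn [-0.0009  0.0002  0.0011] shift cm [-0.02  0.01  0.03] F [-4.76 -0.31 11.72]
```

Emit:
jog_arm(rows="0 0 -2 0 0 0 1;0 0 -5 0 0 0 1;0 -4 -5 0 0 0 1;0 -5 0 0 0 0 1;0 0 0 0 0 0 1")

```text
time: 15.58
position: [0.4588, 0.1783, 0.1847]
tool_rot: [-3.117, -0.376, -0.001]
ft_force: [0.5, -0.2, -1.1]
grip_width: 0.005
grip_force: 0.0
```

Run:
```python
from h import *
d=cam("side")
cv2.imwrite("pics/side4.png",cv2.resize(d["img"][130:340,220:430],None,fx=2.8,fy=2.8,interpolation=cv2.INTER_CUBIC))
print(np.round(ctrl.get_state()["ft_force"],1))
```

```text
[ 0.2 -1.2  0.1]
```

View pics/side4.png

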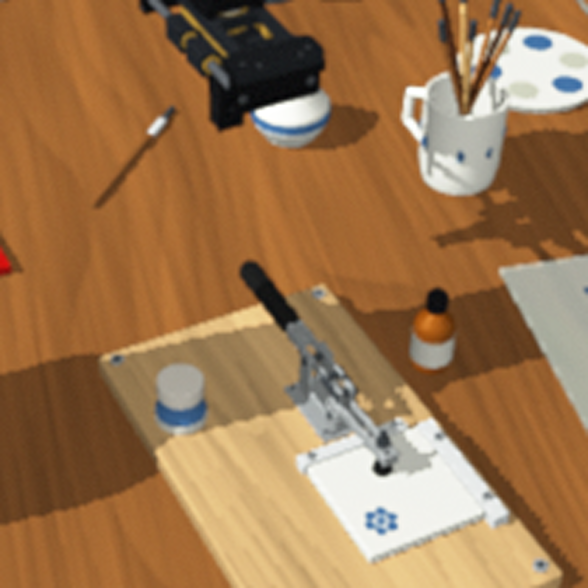

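Run:
```python
from h import *
d=cam("side")
for q in (0.8,1.0,1.16):
    f=1.16-q; p=np.r_[C0+MJ@[.035,.064+.129*np.cos(f)],.06+.129*np.sin(f)]
    print(q,(proj(d,p)-[220,130])*2.8)
print([((proj(d,np.r_[C0+MJ@np.array(c),.03])-[220,130])*2.8).round(0) for c in((-.015,-.114),(-.015,-.014))])
```

```text
0.8 [[249.85760136 229.05818303]]
1.0 [[246.20135898 247.50059763]]
1.16 [[245.22525686 264.81024353]]
[array([[370., 555.]]), array([[306., 465.]])]
```

```bash
python3 -c "
from bench import ticket
print(ticket.close_job())"
```

```text
the job is handed in; nothing more can be done
None
```

The tile was slid home against both stops, the clamp handle was pushed down to its locked stop (checked in the side view), the bystanders in view stood where they were, and I handed the job in at about 16 s; no verdict came back.

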